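Turn the layout screen to the galley, lock it in its notch and set its lean

ROBOT

A 6-joint arm with a two-finger parallel gripper is mounted at the origin on the work surface. World frame = base frame: x ahead of the robot, y to its left, z up, the work surface at z = 0. Lengths are in m, angles in rad, forces in N, time in s.
With the tool pointing down it reaches from about 0.425 to 0.95 m from the base axis. Payload 3.5 kg.
Tool frame: the origin (TCP) lies between the finger pads; the fingertips stand 19 mm ahead of it and the grasp point (between the pads) is the TCP (ctrl.nose_length is the distance from the TCP to the fingertips, in m); z points along the fingers, y is the line along which they close (so a half turn about z gives the same grasp; the last joint's range is limited). The gripper opens to 85 mm and grips with 20 to 120 N. Pads are 22 mm wide; open, the fingers measure 114 mm over their backs; the gripper's body (76 mm by 85 mm) begins 54 mm behind the grasp point. The pads swing forward as they close: fully open they stand 13 mm farther back than shut.
Start: joints at [-1.373, 0.286, 1.577, -0, 1.279, -0.15], TCP at [0.23, -0.635, 0.25] pointing down, gripper open.
Joint ranges: [-2.77, 2.77], [-0.9, 2.22], [0.21, 2.48], [-1.53, 4.67], [0.24, 2.81], [-2.84, 2.84]. Speed limits (rad/s): [2.79, 2.79, 3.14, 3.14, 3.14, 3.14].

INTERFACE

Orientations are given as a unit quaternion [x, y, z, w].
In Python, from plant import ctrl gives the robot as it stands.
- The arm moves only by the tool apply_moves, never from a script. Its argument "series" is a list of rows, each a list of 6 numbers: the shift along the world's x, y, z scaled (see below), then the turn, a rotation vector about the world's x, y, z scaled (see below). A call has 1 to 20 rows; each row is the pose to reach, as a shift and turn from the pose commanded when the call began; what a row does not reach only later rows make up. The controller multiplies each number of a shift by 0.8 m and each number of a turn by 45 degrees. A row lasts 1/8 s, in which the tool goes at most 62.5 mm and 10.7 degrees, less where a joint would pass 70% of its speed; a pose out of reach is approached as far as the arm can. A call with a number of a shift or a turn outside -1 to 1 is refused whole. A call with a gripper value outside its range is refused whole. "jaw" is the opening, from 0 (shut) to 1 (fully open), set as the call begins (left out, the last holds). The fingers move at their own pace and stop on an object; "squeeze" is the grip in N (left out, the last holds). Time passes only in rows, so rows that repeat a pose let the fingers close. It gives the time, the measured TCP pose, the force, the opening and the grip force at its end, in the units of the state.
- ctrl.get_state(): the state, without advancing time (a new reading comes with each control period).
- ctrl.read_camera(name): name is "scene" or "top"; returns the picture (400x640x3 uint8, red, green, blue); there is no depth.
- ctrl.get_calibration(name): a dict with "fx", "fy", "cx", "cy" (pixels), "xyz" and "orientation" of the camera in the world. Camera axes: x right, y up, looking along -z (the intrinsics and any distortion apply to the point x, -y, -z); pixel columns grow to the right and rows downward; lengths in m; the calibration is good to about 2 mm. A picture is of the moment at which its call begins. get_calibration takes no time and is no camera call.
- ctrl.sign_off(): hands the job in; it is judged then, once.
Trained networks look in the newest picture that a camera, given by its name, has taken for a name from the list of things; names that differ only in an ending like _2 or _b are one class to them, and where a whole thing is asked for, a point or a joint stands for the part that bears it (a point fixed in the world has none). Each returns a list of dicts, best first, with "p" (0 to 1); they miss things now and then, are a little off and sometimes report something else, mostly with a low value. They report only what shows in the picture. A call takes as long as a camera call.
- ctrl.boxes_of(thing, camera): "xy" ([column, row] as shares, 0 to 1, of the picture: columns of its width, rows of its height, amid what is visible of it).
- ctrl.silhouettes(thing, camera): "pixels" (400x640 bool, what is visible of it) and "xy" ([column, row] as shares, 0 to 1, of the picture: columns of its width, rows of its height, amid what is visible of it).
The state is a dict: "time": time; "qpos": joint angles; "dq": joint speeds; "joint_efforts": joint torques, N m; "eef_pos": TCP position; "tcp_rot": TCP orientation; "contact_force": force on the tool from outside, world axes, zero at the start; "wrist_torque": the same for the moment, N m; "opening": opening from 0.0 (shut) to 1.0 (fully open); "finger_force": force on a finger pad.
Only numpy, scipy, OpenCV 4.12 (cv2) and the standard library are available. Lean on these libraries where they do the work, as an engineer would, in place of code of your own. Each camera call takes 0.05 s, during which the arm holds its last target. There are 200 camera calls.

TASK

Swing the layout screen on its swivel mount round to the index notch on the side where the steel galley of type lies, and lock it there: the mount's sprung index knob is parked in its pulled-out rest, so pull it, turn it off the rest and let it drop, so that it ends fully home in that notch. Lean the screen back to 35 degrees from upright and let go; leave the other things on the bench where they are.

Things in the scene. Friction and masses are not known exactly. Their poses are not given: they have to be found in the camera images.
- mount: steel mount screwed to the bench: a 230 mm round base plate 10 mm thick (origin: centre of its underside, on the swivel axis, z up), a low column and an aluminium turntable that swivels on it about the vertical axis. The mount's +x points away from the robot; the index knob stands on its -x side, the robot's.
- turntable (a joint): swivel angle of turntable and screen about the mount's z, rad, anticlockwise from above positive; 0 = screen faces the mount's +x. Friction keeps it where left (about 0.3 N m; 0.5 with the pin dropped and rubbing). Two notches can come under the pin: near +0.785 (screen faces the mount's +x+y) and near -0.785 (faces +x-y), each up to 0.07 off, differing each time. Stops at +-1.25.
- pin_point (a point): fixed point of the mount, 60 mm from its axis, 55 mm up, where the index pin meets the bevelled aluminium index ring clamped round the turntable. The ring was set by hand, so just where its notches lie is not told: with the pin dropped on the rim, swing slowly until it clicks in and stops the turntable. Notch 9.6 mm wide, pin 7 mm thick: +-0.02 rad play.
- screen (a joint): lean of the screen back from upright, rad: 0 = upright, growing as its top goes back over the swivel axis towards the index knob's side; stiff friction hinge (about 0.85 N m) that stays where it is left.
- screen_top (a point): middle of the top edge of the screen: a black tablet 250 wide, 170 high, 12 thick, in landscape. Axes: x out of the glass, y along the top edge, z up in the plane of the tablet (leans with it). The edge is free along its whole length; 140 mm above the hinge axis (along z) and 18 mm in front of it (along x).
- screen_hinge (a point): middle of the screen's tilt hinge, a level axis along the turntable's y, 115 mm above the bench and 12 mm in front of the swivel axis; same axes as screen_top.
- index_pin (a joint): travel of the sprung index pin along its own axis, m, outward positive: 0 = fully home in a notch, 0.006 = pin point riding on the rim between notches, 0.008 = parked on the rest, 0.012 and more = cross pin clears the collar so that the knob can turn, 0.016 = stop. The axis leans 22 degrees from vertical towards the mount's -x (up and towards the robot). Spring: about 4 N at home, 8 N at 0.012.
- index_knob (a joint): turn of the index knob about the pin's axis, rad, anticlockwise seen from outside (above) positive: 1.047 (60 degrees) = parked, the cross pin lying in a 4 mm deep rest on the collar; 0 = over the deep slots where the pin is free to drop; stops at -0.07 and 1.117. It drops only within about 0.07 of 0.
- knob_grip (a point): grip point of the index knob, a black bar 44 x 12 x 24 mm (length, thickness, height) on top of the pin, 2 mm above the bar's middle. Axes: x along the bar, y across its 12 mm, z outward along the inclined pin axis. Below it a steel collar, 36 mm across, whose top is 26 mm under the grip point when home and 34 mm when parked.
- galley: shallow steel tray 160 x 240 x 20 mm filled with dark wooden type blocks, lying on the bench beside the mount, to its left (+y) or right (-y); origin at the centre of its underside. Fixed.
- card_stack: stack of cream card 160 x 230 x 23 mm on the other side; fixed; origin at the centre of its underside.
- ink_can: steel ink can, 74 mm across, 75 high, loose; not to be moved
- bench_brush: wooden bench brush 34 x 150 x 44 mm, loose; not to be moved
- planer_block: maple planer block 75 x 120 x 40 mm, loose; not to be moved
- brayer: ink roller with wooden handle, 38 mm roller 100 long, about 170 mm overall, loose; not to be moved
- loupe: small folding loupe 44 x 44 x 43 mm, loose; not to be moved
- quoin_key: steel T-shaped key 90 x 70 x 10 mm, loose; not to be moved

How it is judged:
By the outcome, as a careful person would: the job done as asked, in the order asked, and still so for the second after the job is handed in, with the robot touching nothing.
It also fails if it takes over 53 s, if anything falls off the work surface, if the arm or the gripper's body presses on something with over 40 N, if the wrist force passes 120 N, or if a joint passes its speed limit or range.

## Working session

There is one attempt and no reset: what is moved stays moved. The work goes in short steps, Python scripts to look and compute and a tool call to move; the robot and the scene stay as the last step left them, time stands still between calls to the robot, and variables do not carry over. Pictures are saved under pics/ and viewed, at most 10 in all, crops included, and the job is handed in when it is done.

Besides the shell and the picture viewer there is one more tool, called after "Request:" by a JSON object that holds its "api" and its "payload". apply_moves: Moves the arm, as the interface text tells. Shifts and turns lie within -1 to 1; 1 stands for 0.8 m of shift or 45 degrees of turn. Its arguments: {"type":"object","properties":{"series":{"type":"array"},"jaw":{"type":"number"},"squeeze":{"type":"number"}},"required":["series"]}

```bash
mkdir -p pics; ls; python3 - <<'E'
from plant import ctrl
import cv2
for n in ["scene","top"]:
    im=ctrl.read_camera(n); cv2.imwrite(f"pics/{n}0.png",im[:,:,::-1]); print(n,ctrl.get_calibration(n))
    for t in ["mount","galley","card_stack","index_knob","screen","ink_can","bench_brush","planer_block","brayer","loupe","quoin_key"]:
        print(t,[(round(d["p"],2),[round(x,3) for x in d["xy"]]) for d in ctrl.boxes_of(t,n)[:2]])
s=ctrl.get_state();print(s)
E
```

```text
pics
scene {'fx': 396.446804361972, 'fy': 396.446804361972, 'cx': 327.469457249312, 'cy': 195.47076338020625, 'xyz': array([1.11900993, 0.50450359, 0.89901847]), 'orientation': array([0.15395257, 0.35586242, 0.83899647, 0.38176624])}
mount [(0.89, [0.46, 0.614]), (0.66, [0.504, 0.531])]
galley [(0.65, [0.637, 0.885]), (0.17, [0.369, 0.41])]
card_stack [(0.65, [0.324, 0.516])]
index_knob [(0.41, [0.5, 0.535])]
screen [(0.9, [0.466, 0.556])]
ink_can [(0.76, [0.669, 0.658])]
bench_brush [(0.8, [0.433, 0.405]), (0.6, [0.323, 0.521])]
planer_block [(0.93, [0.37, 0.407])]
brayer [(0.64, [0.764, 0.768]), (0.56, [0.466, 0.556])]
loupe []
quoin_key []
top {'fx': 475.63318094700344, 'fy': 475.63318094700344, 'cx': 314.95757397928367, 'cy': 193.29356232740636, 'xyz': array([0.49073613, 0.01630848, 1.42935098]), 'orientation': array([-0.01686008,  0.02472892,  0.71627052, -0.69718058])}
mount [(0.78, [0.484, 0.392]), (0.74, [0.673, 0.34])]
galley [(0.77, [0.296, 0.369]), (0.35, [0.479, 0.464])]
card_stack [(0.81, [0.673, 0.34])]
index_knob [(0.56, [0.721, 0.504]), (0.49, [0.49, 0.404])]
screen [
[... 276 characters left out ...]
]
{'time': 1.2, 'qpos': array([-1.37301908e+00,  2.86285452e-01,  1.57669961e+00,  1.84537097e-05,
        1.27858832e+00, -1.49991410e-01]), 'dq': array([ 0.00120916,  0.00032102,  0.00019571, -0.00280052, -0.00145477,
        0.00017967]), 'joint_efforts': array([-2.08260799e-04, -4.05969143e+01, -2.92934632e+01, -2.07380181e-04,
        5.94482717e-04,  1.57574527e-05]), 'eef_pos': array([ 0.23007565, -0.63456752,  0.25033479]), 'tcp_rot': array([9.84920633e-01, 1.73006783e-01, 9.06350296e-06, 9.42463048e-06]), 'contact_force': array([-0.26315901,  0.0326175 , -0.4655651 ]), 'wrist_torque': array([-0.0536341 ,  0.0159152 ,  0.04374231]), 'finger_force': 0.0, 'opening': 1.0015481243480928}
```

View images.

View pics/scene0.png

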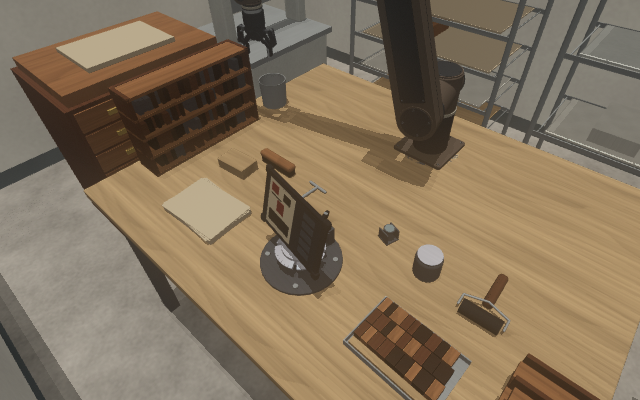

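View pics/top0.png

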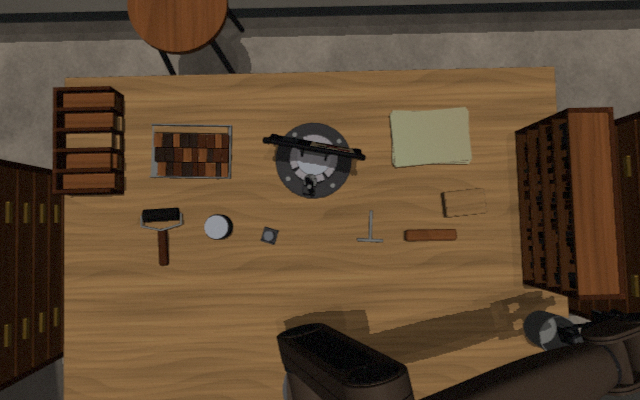

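```bash
cat > h.py <<'E'
import numpy as np, cv2
from scipy.spatial.transform import Rotation as R
from plant import ctrl
def proj(P,cam):
    c=ctrl.get_calibration(cam); p=R.from_quat(c["orientation"]).inv().apply(np.atleast_2d(P)-c["xyz"])
    return np.c_[c["cx"]+c["fx"]*p[:,0]/-p[:,2], c["cy"]-c["fy"]*p[:,1]/-p[:,2]]
def ray(px,cam,z):
    c=ctrl.get_calibration(cam); d=R.from_quat(c["orientation"]).apply([(px[0]-c["cx"])/c["fx"],-(px[1]-c["cy"])/c["fy"],-1])
    return c["xyz"]+d*(z-c["xyz"][2])/d[2]
E
python3 - <<'E'
from h import *
t=cv2.imread("pics/top0.png");s=cv2.imread("pics/scene0.png")
a=cv2.resize(t[115:215,250:380],None,fx=6,fy=6,interpolation=cv2.INTER_CUBIC)
b=cv2.resize(s[140:300,240:360],None,fx=5,fy=5,interpolation=cv2.INTER_CUBIC)[:,:]
b=cv2.resize(s[145:300,240:360],None,fx=3.85,fy=3.85,interpolation=cv2.INTER_CUBIC)
a=cv2.convertScaleAbs(a,alpha=1.6,beta=15);b=cv2.convertScaleAbs(b,alpha=1.6,beta=15)
cv2.imwrite("pics/ta.png",a);cv2.imwrite("pics/sb.png",b)
for px in [(313,160)]: print(ray(px,"top",.01))
E
```

```text
[0.67434041 0.00250507 0.01      ]
```

View pics/ta.png

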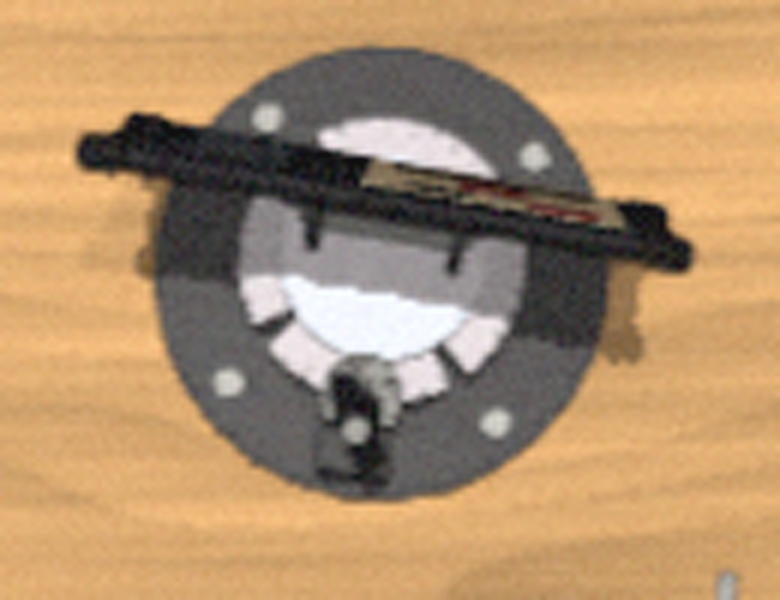

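View pics/sb.png

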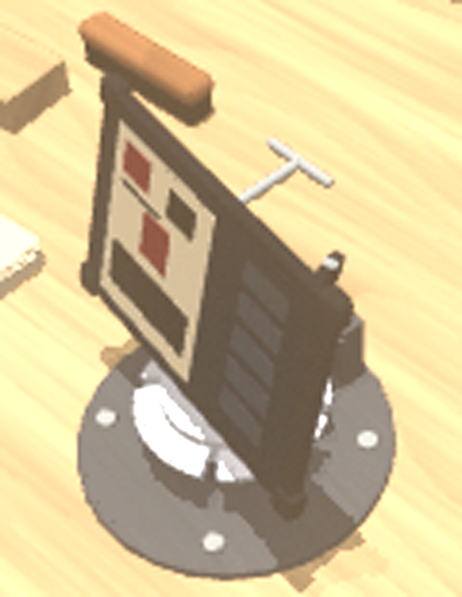

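```bash
python3 - <<'E'
from h import *
t=cv2.imread("pics/top0.png");s=cv2.imread("pics/scene0.png")
c=lambda x,y:((x-2.5)/6+250,(y-2.5)/6+115)
B=np.array([ray(c(*p),"top",.012)[:2] for p in [(268,118),(535,157),(497,423),(229,382)]])
ctr=ray(c(380,272),"top",.01)[:2]; print("ctr",ctr,B.mean(0)); 
d=B-B.mean(0); ang=np.degrees(np.arctan2(d[:,1],d[:,0])); print("bolt ang",ang,np.linalg.norm(d,axis=1))
bs=lambda x,y:((x-1.4)/3.85+240,(y-1.4)/3.85+145)
print("scene bolts",[ray(bs(*p),"scene",.012)[:2] for p in [(105,417),(213,541),(368,438)]])
yaw=np.radians(((ang-45+45)%90-45).mean()); o=B.mean(0); print("yaw",yaw)
n=np.array([ray(c(*p),"top",.055)[:2] for p in [(272,325),(450,358)]])-o
print("notch",np.linalg.norm(n,axis=1),[np.degrees((np.arctan2(v[1],v[0])-yaw-np.pi)%(2*np.pi)) for v in n])
Rz=R.from_euler("z",yaw)
ax=Rz.apply([-np.sin(np.radians(22)),0,np.cos(np.radians(22))]); pp=np.r_[o,0]+Rz.apply([-.06,0,.055])
for k in np.arange(0.02,.11,.02):
    P=pp+ax*k; print(k,P.round(3),proj(P,"top").round(1),proj(P,"scene").round(1))
for cam,im in(("top",t),("scene",s)):
    ctrl.read_camera(cam)
    for m in ctrl.silhouettes("index_knob",cam)[:3]:
        v,u=np.nonzero(m["pixels"]); print(cam,m["p"],u.min(),u.max(),v.min(),v.max(),len(u))
a=cv2.resize(t[165:205,290:330],None,fx=10,fy=10,interpolation=cv2.INTER_CUBIC)
b=cv2.resize(s[195:255,300:340],(400,600),interpolation=cv2.INTER_CUBIC)
a=cv2.copyMakeBorder(a,0,200,0,0,cv2.BORDER_CONSTANT)
cv2.imwrite("pics/k.png",cv2.convertScaleAbs(np.hstack([a,b]),alpha=2.2,beta=30))
# screen corners, top edge: top view crop ends & scene ends
print("top edge L/R top",c(85,150),c(690,255))
E
```

```text
ctr [0.67459844 0.00274833] [0.67550129 0.00157947]
bolt ang [  35.3204319   -54.93479277 -144.9048362   124.89094687] [0.09544371 0.09532246 0.09573156 0.0949478 ]
scene bolts [array([ 0.7290842 , -0.08047724]), array([0.75208971, 0.05257049]), array([0.61859536, 0.07611526])]
yaw -0.17291086072677356
notch [0.06279387 0.05841691] [np.float64(309.65163457850923), np.float64(42.09269288085552)]
0.02 [0.609 0.013 0.074] [[310.  179.9]] [[320.  230.4]]
0.04 [0.602 0.014 0.092] [[309.6 182. ]] [[322.  224.6]]
0.06 [0.594 0.016 0.111] [[309.2 184.1]] [[324.1 218.7]]
0.08 [0.587 0.017 0.129] [[308.8 186.3]] [[326.1 212.7]]
0.1 [0.579 0.018 0.148] [[308.4 188.5]] [[328.2 206.5]]
top 0.62 305 313 177 192 86
scene 0.62 344 470 297 399 7272
scene 0.57 458 509 275 334 1188
scene 0.54 322 328 211 218 41
top edge L/R top (263.75, 139.58333333333334) (364.5833333333333, 157.08333333333334)
```

View pics/k.png

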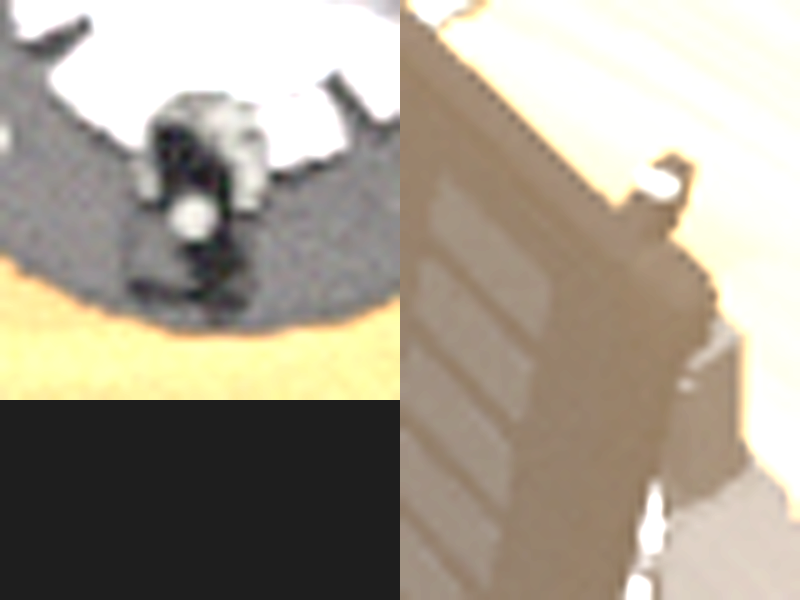

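```bash
cat >> h.py <<'E'
o=np.array([.6752,.0020]); yaw=-.173; Rz=R.from_euler("z",yaw); O=np.r_[o,0]
ax=Rz.apply([-np.sin(np.radians(22)),0,np.cos(np.radians(22))]); e1=Rz.apply([np.cos(np.radians(22)),0,np.sin(np.radians(22))]); e2=Rz.apply([0,1,0])
pp=O+Rz.apply([-.06,0,.055])
def pose(z,y):
    z=z/np.linalg.norm(z); y=y-z*(y@z); y/=np.linalg.norm(y); return R.from_matrix(np.c_[np.cross(y,z),y,z])
def rel(P,Rt,P0=None,R0=None):
    s=ctrl.get_state(); P0=s["eef_pos"] if P0 is None else P0; R0=R.from_quat(s["tcp_rot"]) if R0 is None else R0
    return np.round(np.r_[(P-P0)/.8,(Rt*R0.inv()).as_rotvec()/np.radians(45)],4)
E
python3 - <<'E'
from h import *
print("obs top dot 309.4,186.4 ends up(307.5,179) lo(312,195); scene dot 325.4,213.2 end 328.3,211")
for th in (-30,15,25,30,40,60):
    d=e1*np.cos(np.radians(th))+e2*np.sin(np.radians(th)); T=pp+ax*.077
    print(th,[proj(T+d*k,c).round(1).tolist()[0] for c in("top","scene") for k in(.022,0,-.022)])
for th in (25,30):
    d=e1*np.cos(np.radians(th))+e2*np.sin(np.radians(th)); y=-np.cross(-ax,d)
    for y in(y,):
        Rt=pose(-ax,y if y[1]<0 else -y); G=pp+ax*.067; print(th,G,Rt.as_matrix()[:,1],"grip",rel(G,Rt),"above",rel(G+ax*.1,Rt))
# screen corners, two-view lean/swivel check
for sw in(0,):
  for ln in(0,.1,.2,.3):
    Rs=R.from_euler("z",yaw+sw)*R.from_euler("y",-ln); H=O+R.from_euler("z",yaw+sw).apply([.012,0,.115])
    C=[H+Rs.apply([.012,y,.140]) for y in(.125,-.125)]; print(sw,ln,[proj(p,c).round(0).tolist()[0] for c in("top","scene") for p in C])
E
```

```text
obs top dot 309.4,186.4 ends up(307.5,179) lo(312,195); scene dot 325.4,213.2 end 328.3,211
-30 [[313.7, 180.1], [308.7, 186.0], [303.9, 192.0], [318.2, 212.5], [326.0, 213.6], [333.8, 214.7]]
15 [[307.7, 178.4], [308.7, 186.0], [309.7, 193.6], [321.4, 216.2], [326.0, 213.6], [330.4, 211.0]]
25 [[306.3, 178.7], [308.7, 186.0], [311.1, 193.3], [322.7, 216.9], [326.0, 213.6], [329.3, 210.4]]
30 [[305.7, 178.9], [308.7, 186.0], [311.8, 193.1], [323.3, 217.2], [326.0, 213.6], [328.6, 210.1]]
40 [[304.4, 179.5], [308.7, 186.0], [313.0, 192.5], [324.7, 217.8], [326.0, 213.6], [327.3, 209.5]]
60 [[302.4, 181.2], [308.7, 186.0], [315.0, 190.8], [327.5, 218.4], [326.0, 213.6], [324.6, 208.9]]
25 [0.59137164 0.01664874 0.11712132] [ 0.22998536 -0.96023065  0.15831559] grip [ 0.4516  0.814  -0.1665 -0.0637 -0.4848 -0.1062] above [ 0.4055  0.8221 -0.0506 -0.0637 -0.4848 -0.1062]
30 [0.59137164 0.01664874 0.11712132] [ 0.30759562 -0.9329      0.1873033 ] grip [ 0.4516  0.814  -0.1665 -0.0848 -0.4815  0.0036] above [ 0.4055  0.8221 -0.0506 -0.0848 -0.4815  0.0036]
0 0 [[266.0, 130.0], [365.0, 145.0], [320.0, 230.0], [258.0, 171.0]]
0 0.1 [[265.0, 136.0], [364.0, 150.0], [325.0, 227.0], [263.0, 168.0]]
0 0.2 [[264.0, 141.0], [363.0, 156.0], [330.0, 224.0], [268.0, 166.0]]
0 0.3 [[263.0, 147.0], [362.0, 162.0], [335.0, 222.0], [273.0, 165.0]]
```

Request:
{"api": "apply_moves", "payload": {"series": [[0.4055,0.8221,-0.03,-0.085,-0.4815,0.0036],[0.4055,0.8221,-0.03,-0.085,-0.4815,0.0036],[0.4055,0.8221,-0.03,-0.085,-0.4815,0.0036],[0.4055,0.8221,-0.03,-0.085,-0.4815,0.0036],[0.4055,0.8221,-0.03,-0.085,-0.4815,0.0036],[0.4055,0.8221,-0.03,-0.085,-0.4815,0.0036],[0.4055,0.8221,-0.03,-0.085,-0.4815,0.0036],[0.4055,0.8221,-0.03,-0.085,-0.4815,0.0036],[0.4055,0.8221,-0.03,-0.085,-0.4815,0.0036],[0.4055,0.8221,-0.03,-0.085,-0.4815,0.0036],[0.4055,0.8221,-0.03,-0.085,-0.4815,0.0036],[0.4055,0.8221,-0.03,-0.085,-0.4815,0.0036],[0.4055,0.8221,-0.05,-0.085,-0.4815,0.0036],[0.4055,0.8221,-0.05,-0.085,-0.4815,0.0036]], "jaw": 0.5, "squeeze": 40}}

```text
time: 3.15
eef_pos: [0.553, 0.0232, 0.208]
tcp_rot: [0.967, 0.172, 0.177, 0.065]
contact_force: [0.2, 0.5, 0.0]
opening: 0.496
finger_force: 0.0
```

```bash
python3 - <<'E'
from h import *
d=e1*np.cos(np.radians(30))+e2*np.sin(np.radians(30)); y=np.cross(-ax,d); y=y if y[1]<0 else -y
print(rel(pp+ax*.067,pose(-ax,y)))
E
```

```text
[ 0.0479 -0.0082 -0.1136 -0.0002 -0.0058 -0.0006]
```

Request:
{"api": "apply_moves", "payload": {"series": [[0.024,-0.004,-0.057,0,-0.003,0],[0.048,-0.008,-0.1136,0,-0.006,0],[0.048,-0.008,-0.1136,0,-0.006,0],[0.048,-0.008,-0.1136,0,-0.006,0]]}}

```text
time: 3.65
eef_pos: [0.5932, 0.0155, 0.1209]
tcp_rot: [0.966, 0.17, 0.182, 0.066]
contact_force: [-0.4, 0.0, -0.3]
opening: 0.503
finger_force: 0.0
```

```bash
python3 - <<'E'
from h import *
s=ctrl.read_camera("scene");t=ctrl.read_camera("top")
b=cv2.resize(s[160:260,270:370,::-1],(400,400),interpolation=cv2.INTER_CUBIC);a=cv2.resize(t[140:240,260:360,::-1],(400,400),interpolation=cv2.INTER_CUBIC)
cv2.imwrite("pics/g.png",cv2.convertScaleAbs(np.hstack([a,b]),alpha=2.2,beta=30))
E
```

```text
(no output)
```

View pics/g.png

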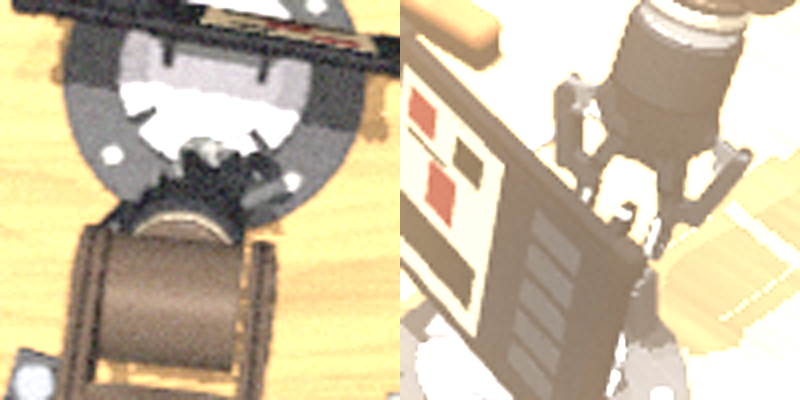

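Request:
{"api": "apply_moves", "payload": {"series": [[0,0,0,0,0,0],[0,0,0,0,0,0],[0,0,0,0,0,0],[0,0,0,0,0,0],[0,0,0,0,0,0]], "jaw": 0, "squeeze": 50}}

```text
time: 4.38
eef_pos: [0.5937, 0.0166, 0.1214]
tcp_rot: [0.966, 0.171, 0.183, 0.066]
contact_force: [-3.8, -0.5, 7.2]
opening: 0.131
finger_force: 50.8
```

Request:
{"api": "apply_moves", "payload": {"series": [[-0.0015,0.0003,0.0038,0,0,0],[-0.003,0.0005,0.0075,0,0,0],[-0.003,0.0005,0.0075,0,0,0]]}}

```text
time: 4.75
eef_pos: [0.5916, 0.0167, 0.1257]
tcp_rot: [0.966, 0.171, 0.184, 0.066]
contact_force: [6.4, -2.0, -5.6]
opening: 0.13
finger_force: 48.7
```

```bash
python3 - <<'E'
from h import *
s=ctrl.get_state();G=s["eef_pos"]; print(G,(G-pp)@ax,((G-pp)@e1,(G-pp)@e2), s["contact_force"]@ax,s["wrist_torque"],s["qpos"])
# rotation of -60deg about ax as one rotvec, in units
print(R.from_rotvec(-ax*np.radians(62)).as_rotvec()/np.radians(45), ax)
E
```

```text
[0.59158148 0.01670197 0.12567504] 0.07485686848970063 (np.float64(0.003387435532317496), np.float64(8.855926686445944e-05)) -7.7014255335402915 [-0.20001259 -0.63018235 -0.00244422] [-0.13804384  0.08349329  2.09397525 -0.02369592  0.57158229  1.09970087]
[ 0.50842034 -0.08884484 -1.27745331] [-0.36901476  0.06448416  0.92718385]
```

Request:
{"api": "apply_moves", "payload": {"series": [[-0.0006,0.0001,0.0015,0,0,0],[-0.0007,-0.0001,0.0015,0.062,-0.011,-0.155],[-0.0008,-0.0003,0.0014,0.123,-0.0215,-0.309],[-0.0009,-0.0006,0.0014,0.185,-0.032,-0.464],[-0.001,-0.0009,0.0014,0.246,-0.043,-0.618],[-0.001,-0.0009,0.0014,0.246,-0.043,-0.618]]}}

```text
time: 5.5
eef_pos: [0.5912, 0.0154, 0.1268]
tcp_rot: [0.977, -0.085, 0.195, 0.018]
contact_force: [8.3, -4.4, -6.9]
opening: 0.131
finger_force: 48.6
```

```bash
cat > st.py <<'E'
from h import *
s=ctrl.get_state();G=s["eef_pos"]; f=s["contact_force"]; print(G.round(4),"t,e1,e2",((G-pp)@ax).round(4),((G-pp)@e1).round(4),((G-pp)@e2).round(4), "F",(f@ax).round(1),(f@e1).round(1),(f@e2).round(1),"T",s["wrist_torque"].round(2),(s["wrist_torque"]@ax).round(2),s["qpos"].round(2),s["finger_force"])
yy=R.from_quat(s["tcp_rot"]).as_matrix()[:,1]; print("y angle in plane",np.degrees(np.arctan2(yy@e2,yy@e1)), "tilt",np.degrees(np.arccos(-R.from_quat(s["tcp_rot"]).as_matrix()[:,2]@ax)))
E
python3 st.py
```

```text
[0.5912 0.0154 0.1268] t,e1,e2 0.076 0.0037 -0.0012 F -9.8 5.6 -2.9 T [-0.59 -0.78 -0.21] -0.03 [-0.14  0.08  2.09 -0.03  0.57  1.63] 48.60761046409607
y angle in plane -90.0495667989061 tilt 0.5750246506081893
```

Request:
{"api": "apply_moves", "payload": {"series": [[-0.0002,-0.0002,0,0.062,-0.011,-0.155],[-0.0004,-0.0004,0,0.123,-0.0215,-0.309],[-0.0006,-0.0006,0,0.185,-0.032,-0.464],[-0.0008,-0.0007,0,0.25,-0.044,-0.628],[-0.0008,-0.0007,0,0.25,-0.044,-0.628]]}}

```text
time: 6.12
eef_pos: [0.5906, 0.0142, 0.1269]
tcp_rot: [0.92, -0.339, 0.192, -0.032]
contact_force: [6.7, -7.1, -6.9]
opening: 0.129
finger_force: 48.6
```

```bash
python3 st.py
```

```text
[0.5906 0.0142 0.1269] t,e1,e2 0.0762 0.0034 -0.0025 F -9.3 4.7 -5.8 T [-1.02 -0.76 -0.33] 0.02 [-0.14  0.08  2.1  -0.03  0.57  2.16] 48.63005518913269
y angle in plane -120.50152765351532 tilt 0.5919549074516315
```

Request:
{"api": "apply_moves", "payload": {"series": [[0.0014,-0.0002,-0.0035,0,0,0],[0.0028,-0.0005,-0.007,0,0,0],[0.0028,-0.0005,-0.007,0,0,0]]}}

```text
time: 6.5
eef_pos: [0.5929, 0.0138, 0.1214]
tcp_rot: [0.92, -0.339, 0.192, -0.032]
contact_force: [6.3, -6.9, -5.3]
opening: 0.131
finger_force: 49.0
```

```bash
python3 st.py
```

```text
[0.5929 0.0138 0.1214] t,e1,e2 0.0702 0.0034 -0.0025 F -7.7 4.9 -5.7 T [-1.03 -0.66 -0.36] 0.0 [-0.14  0.09  2.09 -0.03  0.56  2.16] 48.97490859031677
y angle in plane -120.45165147935461 tilt 0.5760926322423678
```

Request:
{"api": "apply_moves", "payload": {"series": [[0.002,-0.0003,-0.005,0,0,0],[0.002,-0.0003,-0.005,0,0,0],[0.002,-0.0003,-0.005,0,0,0],[0.002,-0.0003,-0.005,0,0,0],[-0.03,0.005,0.07,0,0,0],[-0.06,0.01,0.14,0,0,0],[-0.08,0.012,0.2,0,0,0],[-0.08,0.012,0.2,0,0,0]], "jaw": 0.5}}

```text
time: 7.5
eef_pos: [0.5289, 0.0251, 0.2878]
tcp_rot: [0.92, -0.339, 0.195, -0.034]
contact_force: [-0.6, 0.3, -1.1]
opening: 0.496
finger_force: 0.0
```

```bash
python3 - <<'E'
from h import *
s=ctrl.read_camera("scene");t=ctrl.read_camera("top")
cv2.imwrite("pics/s1.png",s[:,:,::-1]);cv2.imwrite("pics/t1.png",t[:,:,::-1])
b=cv2.resize(s[150:270,250:350,::-1],(400,480),interpolation=cv2.INTER_CUBIC);a=cv2.resize(t[120:220,265:365,::-1],(400,480),interpolation=cv2.INTER_CUBIC)
cv2.imwrite("pics/g2.png",cv2.convertScaleAbs(np.hstack([a,b]),alpha=2.2,beta=30))
st=ctrl.get_state();print(st["eef_pos"],st["contact_force"])
# where home/rim vs parked dot should appear
for tt,n in((.077,"parked"),(.075,"rim"),(.069,"home")): print(n,proj(pp+ax*tt,"top"),proj(pp+ax*tt,"scene"))
E
```

```text
[0.52719416 0.02516775 0.28160215] [-0.13719944  0.22384114 -0.70822893]
parked [[308.73511515 186.0378739 ]] [[326.00905433 213.5868174 ]]
rim [[308.7767116  185.81910196]] [[325.80032352 214.19252967]]
home [[308.90078072 185.16657426]] [[325.17641833 216.00302917]]
```

View pics/g2.png

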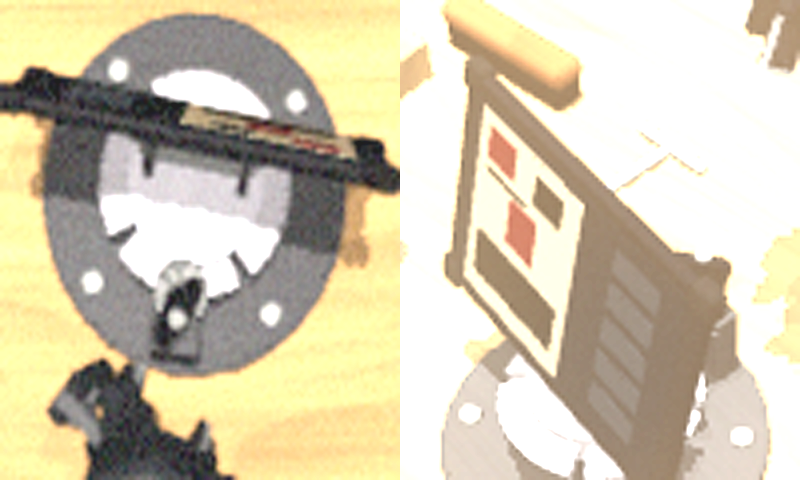

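```bash
cat >> h.py <<'E'
def screen(sw,ln):  # returns top-mid, rotation, hinge
    Rb=R.from_euler("z",yaw+sw); Rs=Rb*R.from_euler("y",-ln); H=O+Rb.apply([.012,0,.115]); return H+Rs.apply([.018,0,.140]),Rs,H
E
python3 - <<'E'
from h import *
from scipy.optimize import least_squares
obs=np.array([(263.7,139.6),(363.7,156.2),(329.2,221.2),(269.5,166.7)])
def f(p):
    T,Rs,H=screen(p[0],p[1]); C=[T+Rs.apply([0,y,0]) for y in(.125,-.125)]
    return (np.r_[proj(C,"top"),proj(C,"scene")]-obs).ravel()
r=least_squares(f,[0,.2]);print(r.x,r.fun.round(1))
T,Rs,H=screen(*r.x); print(T)
z=-Rs.as_matrix()[:,2]; y=Rs.as_matrix()[:,0]
G=T+z*.012; Rt=pose(z,y); a=rel(G-z*.09,Rt); print("q6",ctrl.get_state()["qpos"]); print("above",G-z*.09,a,"grip delta",(G-(G-z*.09))/.8)
Rt2=pose(z,-y); print("alt",rel(G-z*.09,Rt2))
E
```

```text
[-0.0130138   0.24208119] [ 0.2  1.  -0.5  0.3  0.7  3.  -1.  -0.7]
[0.67118432 0.00275571 0.25523279]
q6 [-0.13702927 -0.26093276  2.10357944 -0.0217278   0.9108818   2.14946536]
above [0.65280844 0.00621385 0.3309584 ] [ 0.157  -0.0237  0.0617 -0.7922  0.2622  2.532 ] grip delta [ 0.02650368 -0.00498771 -0.10921963]
alt [ 0.157  -0.0237  0.0617  0.438   0.0905 -1.2735]
```

Request:
{"api": "apply_moves", "payload": {"series": [[0,0,0.08,-0.066,0.022,0.211],[0,0,0.08,-0.132,0.044,0.422],[0,0,0.08,-0.198,0.066,0.633],[0,0,0.08,-0.264,0.0874,0.844],[0,0,0.08,-0.264,0.0874,0.844]]}}

```text
time: 8.22
eef_pos: [0.527, 0.0249, 0.3424]
tcp_rot: [0.986, -0.003, 0.169, 0.012]
contact_force: [0.3, -0.7, -0.3]
opening: 0.499
finger_force: 0.0
```

Request:
{"api": "apply_moves", "payload": {"series": [[0,0,0,-0.066,0.022,0.211],[0,0,0,-0.132,0.044,0.422],[0.03,0,0,-0.198,0.066,0.633],[0.06,-0.01,0,-0.264,0.0874,0.844],[0.06,-0.01,0,-0.264,0.0874,0.844]]}}

```text
time: 8.85
eef_pos: [0.5758, 0.0167, 0.3429]
tcp_rot: [0.932, 0.334, 0.131, 0.056]
contact_force: [-0.6, -0.2, -0.2]
opening: 0.499
finger_force: 0.0
```

Request:
{"api": "apply_moves", "payload": {"series": [[0,0,0,-0.066,0.022,0.211],[0,0,0,-0.132,0.044,0.422],[0.03,0,0,-0.198,0.066,0.633],[0.06,-0.01,0,-0.264,0.0874,0.844],[0.097,-0.0137,0,-0.264,0.0874,0.844],[0.097,-0.0137,0,-0.264,0.0874,0.844],[0.097,-0.0137,0,-0.264,0.0874,0.844]]}}

```text
time: 9.72
eef_pos: [0.6518, 0.0064, 0.3441]
tcp_rot: [0.765, 0.633, 0.076, 0.093]
contact_force: [0.1, -0.1, -0.4]
opening: 0.498
finger_force: 0.0
```

```bash
python3 - <<'E'
from h import *
T,Rs,H=screen(-.013,.242); z=-Rs.as_matrix()[:,2]; y=Rs.as_matrix()[:,0]
G=T+z*.010; print("grip",rel(G,pose(z,y)),"40 above",rel(G-z*.04,pose(z,y)),ctrl.get_state()["qpos"],ctrl.get_state()["time"])
E
```

```text
grip [ 0.0271 -0.0051 -0.1233  0.0005 -0.0016  0.0025] 40 above [ 0.0154 -0.0029 -0.0747  0.0005 -0.0016  0.0025] [-0.14136213  0.06384866  1.67240342 -0.01276035  1.16477127  0.05015233] 9.725
```

Request:
{"api": "apply_moves", "payload": {"series": [[0.0135,-0.0025,-0.062,0,0,0],[0.027,-0.005,-0.1233,0,0,0],[0.027,-0.005,-0.1233,0,0,0],[0.027,-0.005,-0.1233,0,0,0]]}}

```text
time: 10.22
eef_pos: [0.6747, 0.0022, 0.2488]
tcp_rot: [0.764, 0.633, 0.078, 0.095]
contact_force: [0.7, 0.5, 1.9]
opening: 0.5
finger_force: 0.0
```

Request:
{"api": "apply_moves", "payload": {"series": [[0,0,0,0,0,0],[0,0,0,0,0,0],[0,0,0,0,0,0],[0,0,0,0,0,0]], "jaw": 0, "squeeze": 30}}

```text
time: 10.72
eef_pos: [0.6748, 0.0022, 0.2496]
tcp_rot: [0.765, 0.633, 0.078, 0.094]
contact_force: [-4.5, 0.5, 6.8]
opening: 0.134
finger_force: 30.8
```

```bash
python3 - <<'E'
from h import *
s=ctrl.get_state(); Rt=R.from_quat(s["tcp_rot"]);M=Rt.as_matrix();print(s["eef_pos"],s["contact_force"],s["wrist_torque"],s["opening"],s["finger_force"])
print("lean",np.degrees(np.arctan2(-M[:2,2]@-np.array([np.cos(yaw),np.sin(yaw)]),-M[2,2])),"yaw",np.degrees(np.arctan2(M[1,1],M[0,1])-yaw))
p=s["eef_pos"]-O; 
for a in(15,30,45,50): 
    d=R.from_euler("z",a,degrees=True).apply(p)-p; print(a,(d/.8).round(4))
E
```

```text
[0.67481883 0.00216187 0.24955927] [-4.48683236  0.47574161  6.79648231] [ 0.06865695  0.74234403 -0.33782932] 0.13426105717027245 30.826005041599274
lean 14.037848953555583 yaw -0.8445324912638951
15 [-0.     -0.0001  0.    ]
30 [-0.     -0.0003  0.    ]
45 [-0.     -0.0004  0.    ]
50 [ 0.     -0.0004  0.    ]
```

Request:
{"api": "apply_moves", "payload": {"series": [[0,0,0,0,0,0.1],[0,0,0,0,0,0.22],[0,0,0,0,0,0.36],[0,0,0,0,0,0.5],[0,0,0,0,0,0.64],[0,0,0,0,0,0.76],[0,0,0,0,0,0.82],[0,0,0,0,0,0.82]]}}

```text
time: 11.72
eef_pos: [0.6742, 0.0007, 0.2496]
tcp_rot: [0.524, 0.843, 0.102, 0.065]
contact_force: [-8.3, -2.2, 9.2]
opening: 0.136
finger_force: 32.1
```

```bash
cat > s2.py <<'E'
from h import *
s=ctrl.get_state(); M=R.from_quat(s["tcp_rot"]).as_matrix();print(s["time"],s["eef_pos"].round(4),"F",s["contact_force"].round(1),"T",s["wrist_torque"].round(2),s["opening"],s["finger_force"])
a=np.arctan2(M[1,1],M[0,1]); print("lean",np.degrees(np.arcsin(M[:2,2]@[np.cos(a),np.sin(a)])),"swivel",np.degrees(a-yaw))
E
python3 s2.py
```

```text
11.725 [0.6742 0.0007 0.2496] F [-8.3 -2.2  9.2] T [-0.32  1.17  0.11] 0.1362301015484143 32.13396459817886
lean 13.855130384826694 swivel 36.25102714325787
```

Torque is small; the screen follows. Now go slowly towards the notch.

Request:
{"api": "apply_moves", "payload": {"series": [[0,0,0,0,0,0.025],[0,0,0,0,0,0.05],[0,0,0,0,0,0.075],[0,0,0,0,0,0.1],[0,0,0,0,0,0.125],[0,0,0,0,0,0.15]]}}

```text
time: 12.48
eef_pos: [0.6742, 0.0005, 0.2496]
tcp_rot: [0.474, 0.872, 0.105, 0.059]
contact_force: [-8.1, -4.4, 8.6]
opening: 0.13
finger_force: 32.7
```

```bash
python3 s2.py
```

```text
12.475 [6.742e-01 5.000e-04 2.496e-01] F [-8.1 -4.4  8.6] T [-0.4   1.24 -0.51] 0.1302460348773144 32.71419167518616
lean 13.853845721794535 swivel 42.830747245637134
```

Request:
{"api": "apply_moves", "payload": {"series": [[0,0,0,0,0,0.02],[0,0,0,0,0,0.04],[0,0,0,0,0,0.06]]}}

```text
time: 12.85
eef_pos: [0.6742, 0.0004, 0.2496]
tcp_rot: [0.453, 0.884, 0.106, 0.057]
contact_force: [-7.9, -4.8, 7.6]
opening: 0.135
finger_force: 32.0
```

Request:
{"api": "apply_moves", "payload": {"series": [[0,0,0,0,0,0.02],[0,0,0,0,0,0.04]]}}

```text
time: 13.1
eef_pos: [0.6742, 0.0004, 0.2496]
tcp_rot: [0.439, 0.89, 0.107, 0.055]
contact_force: [-6.3, -4.7, 7.7]
opening: 0.133
finger_force: 32.1
```

```bash
python3 s2.py
```

```text
13.1 [6.742e-01 4.000e-04 2.496e-01] F [-6.3 -4.7  7.7] T [-0.48  1.26 -0.33] 0.1327337155823866 32.11790710687637
lean 13.816214409010904 swivel 47.40519752306143
```

Request:
{"api": "apply_moves", "payload": {"series": [[0,0,0,0,0,0.02],[0,0,0,0,0,0.04]]}}

```text
time: 13.35
eef_pos: [0.6742, 0.0003, 0.2496]
tcp_rot: [0.425, 0.897, 0.108, 0.053]
contact_force: [-7.1, -5.0, 9.2]
opening: 0.13
finger_force: 32.1
```

```bash
python3 - <<'E'
from h import *
exec(open("s2.py").read())
s=ctrl.read_camera("scene");t=ctrl.read_camera("top")
b=cv2.resize(s[150:270,250:350,::-1],(400,480),interpolation=cv2.INTER_CUBIC);a=cv2.resize(t[120:220,265:365,::-1],(400,480),interpolation=cv2.INTER_CUBIC)
cv2.imwrite("pics/g3.png",cv2.convertScaleAbs(np.hstack([a,b]),alpha=2.2,beta=30))
E
```

```text
13.35 [6.742e-01 3.000e-04 2.496e-01] F [-7.1 -5.   9.2] T [-0.44  1.17 -0.27] 0.12995194252569756 32.1445369720459
lean 13.813118280795608 swivel 49.19901511722464
```

View pics/g3.png

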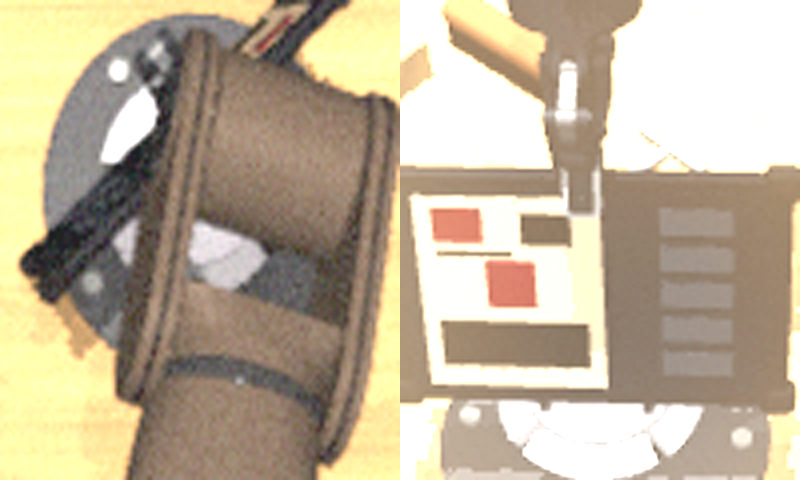

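Request:
{"api": "apply_moves", "payload": {"series": [[0,0,0,0,0,0.02],[0,0,0,0,0,0.04]]}}

```text
time: 13.7
eef_pos: [0.6743, 0.0004, 0.2496]
tcp_rot: [0.412, 0.903, 0.109, 0.051]
contact_force: [-8.5, -5.3, 7.9]
opening: 0.135
finger_force: 38.9
```

```bash
python3 s2.py
```

```text
13.7 [6.743e-01 4.000e-04 2.496e-01] F [-8.5 -5.3  7.9] T [-0.52  1.29 -0.66] 0.13500627229078238 38.94403159618378
lean 13.830910898572467 swivel 50.90471474655603
```

Request:
{"api": "apply_moves", "payload": {"series": [[0,0,0,0,0,0.015],[0,0,0,0,0,0.03]]}}

```text
time: 13.95
eef_pos: [0.6743, 0.0003, 0.2496]
tcp_rot: [0.402, 0.908, 0.11, 0.05]
contact_force: [-7.8, -3.8, 8.0]
opening: 0.135
finger_force: 47.6
```

```bash
python3 s2.py
```

```text
13.95 [6.743e-01 3.000e-04 2.496e-01] F [-7.8 -3.8  8. ] T [-0.55  1.33 -1.01] 0.13490769159608565 47.60075698897708
lean 13.840884335479478 swivel 52.15550929297704
```

Request:
{"api": "apply_moves", "payload": {"series": [[0,0,0,0,0,-0.03],[0,0,0,0,0,-0.06],[0,0,0,0,0,-0.06]]}}

```text
time: 14.32
eef_pos: [0.6742, 0.0004, 0.2496]
tcp_rot: [0.422, 0.899, 0.108, 0.053]
contact_force: [-7.5, -4.3, 7.6]
opening: 0.133
finger_force: 32.1
```

```bash
python3 s2.py
```

```text
14.325 [6.742e-01 4.000e-04 2.496e-01] F [-7.5 -4.3  7.6] T [-0.54  1.21 -0.13] 0.13349419027780215 32.138701379299164
lean 13.808176799645565 swivel 49.668614830338825
```

Request:
{"api": "apply_moves", "payload": {"series": [[0,0,0,0,0,-0.03],[0,0,0,0,0,-0.06],[0,0,0,0,0,-0.06]]}}

```text
time: 14.7
eef_pos: [0.6742, 0.0005, 0.2496]
tcp_rot: [0.442, 0.889, 0.107, 0.056]
contact_force: [-6.4, -3.9, 7.8]
opening: 0.13
finger_force: 32.0
```

```bash
python3 s2.py
```

```text
14.7 [6.742e-01 5.000e-04 2.496e-01] F [-6.4 -3.9  7.8] T [-0.49  1.18  0.22] 0.13001351013186005 31.998473703861237
lean 13.796368713423679 swivel 47.06968270427905
```

Request:
{"api": "apply_moves", "payload": {"series": [[0,0,0,0,0,-0.03],[0,0,0,0,0,-0.06],[0,0,0,0,0,-0.06]]}}

```text
time: 15.08
eef_pos: [0.6742, 0.0004, 0.2496]
tcp_rot: [0.461, 0.879, 0.105, 0.058]
contact_force: [-6.7, -5.0, 8.6]
opening: 0.135
finger_force: 38.9
```

```bash
python3 s2.py
```

```text
15.075 [6.742e-01 4.000e-04 2.496e-01] F [-6.7 -5.   8.6] T [-0.62  1.11  0.76] 0.13452735630514395 38.90549182891846
lean 13.763236880702737 swivel 44.578511040018846
```

Request:
{"api": "apply_moves", "payload": {"series": [[0,0,0,0,0,0.035],[0,0,0,0,0,0.07],[0,0,0,0,0,0.07]]}}

```text
time: 15.45
eef_pos: [0.6742, 0.0004, 0.2496]
tcp_rot: [0.439, 0.89, 0.107, 0.055]
contact_force: [-6.5, -4.7, 8.6]
opening: 0.132
finger_force: 32.1
```

```bash
python3 - <<'E'
exec(open("s2.py").read())
sw=np.radians(47.75); p=s["eef_pos"]
T,Rs,H=screen(sw,np.radians(13.8)); print("TCP in screen frame",Rs.inv().apply(p-H))
n=-Rs.as_matrix()[:,1]
for a in(5.3,10.6,15.9,21.2,22.2):
    r=R.from_rotvec(n*np.radians(a)); print(a,np.round(np.r_[(r.apply(p-H)+H-p)/.8,r.as_rotvec()/np.radians(45)],4).tolist())
E
```

```text
15.45 [6.742e-01 4.000e-04 2.496e-01] F [-6.5 -4.7  8.6] T [-0.52  1.24 -0.08] 0.13210249359082302 32.09284007549286
lean 13.811946580837937 swivel 47.43113874944696
TCP in screen frame [ 0.01876449 -0.00066808  0.13399631]
5.3 [-0.0122, -0.0095, -0.0023, 0.0722, -0.093, -0.0]
10.6 [-0.0242, -0.0188, -0.006, 0.1445, -0.186, -0.0]
15.9 [-0.0359, -0.0279, -0.0111, 0.2167, -0.279, -0.0]
21.2 [-0.0471, -0.0366, -0.0176, 0.289, -0.3721, -0.0]
22.2 [-0.0492, -0.0382, -0.019, 0.3026, -0.3896, -0.0]
```

Request:
{"api": "apply_moves", "payload": {"series": [[-0.006,-0.0047,-0.001,0.036,-0.0465,0],[-0.0122,-0.0095,-0.0023,0.0722,-0.093,0],[-0.0182,-0.0142,-0.004,0.108,-0.1395,0],[-0.0242,-0.0188,-0.006,0.1445,-0.186,0],[-0.03,-0.0234,-0.0085,0.18,-0.2325,0],[-0.0359,-0.0279,-0.0111,0.2167,-0.279,0],[-0.0415,-0.0323,-0.0143,0.253,-0.3255,0],[-0.0471,-0.0366,-0.0176,0.289,-0.3721,0],[-0.0471,-0.0366,-0.0176,0.289,-0.3721,0],[-0.0471,-0.0366,-0.0176,0.289,-0.3721,0]]}}

```text
time: 16.7
eef_pos: [0.6369, -0.0282, 0.2358]
tcp_rot: [0.421, 0.855, 0.27, 0.134]
contact_force: [-11.0, -3.2, 10.7]
opening: 0.13
finger_force: 33.8
```

```bash
python3 s2.py; python3 - <<'E'
from h import *
p=ctrl.get_state()["eef_pos"]
T,Rs,H=screen(np.radians(47.75),np.radians(35)); print("TCP in 35deg screen frame",Rs.inv().apply(p-H))
E
```

```text
16.7 [ 0.6369 -0.0282  0.2358] F [-11.   -3.2  10.7] T [-0.26  1.27  0.27] 0.13038176672355992 33.791837096214294
lean 35.14508135396509 swivel 47.566024078441075
TCP in 35deg screen frame [ 0.01950386 -0.0003959   0.13382167]
```

Request:
{"api": "apply_moves", "payload": {"series": [[0,0,0,0,0,0],[0,0,0,0,0,0],[0,0,0,0,0,0],[0,0,0,0,0,0],[-0.021,-0.016,0.038,0,0,0],[-0.045,-0.035,0.082,0,0,0],[-0.08,-0.062,0.12,0,0,0],[-0.13,-0.1,0.17,0,0,0],[-0.2,-0.17,0.17,0,0,0],[-0.25,-0.25,0.17,0,0,0],[-0.25,-0.32,0.17,0,0,0],[-0.25,-0.32,0.17,0,0,0]], "jaw": 0.5}}

```text
time: 18.2
eef_pos: [0.4358, -0.2861, 0.368]
tcp_rot: [0.424, 0.854, 0.271, 0.133]
contact_force: [1.1, 0.0, 0.2]
opening: 0.494
finger_force: 0.0
```

```bash
python3 - <<'E'
from h import *
s=ctrl.read_camera("scene");t=ctrl.read_camera("top")
cv2.imwrite("pics/s2.png",s[:,:,::-1]);cv2.imwrite("pics/t2.png",t[:,:,::-1])
T,Rs,H=screen(np.radians(47.75),np.radians(35))
b=cv2.resize(s[165:285,250:350,::-1],(480,576),interpolation=cv2.INTER_CUBIC);a=cv2.resize(t[125:225,260:326,::-1],(317,480),interpolation=cv2.INTER_CUBIC)
a=cv2.copyMakeBorder(a,0,96,0,0,cv2.BORDER_CONSTANT)
cv2.imwrite("pics/g4.png",cv2.convertScaleAbs(np.hstack([a,b]),alpha=1.8,beta=20))
for ln in(30,35,40):
    T,Rs,H=screen(np.radians(47.75),np.radians(ln)); C=[T+Rs.apply([x,y,0]) for x in(.006,-.006) for y in(.125,-.125)]+[T+Rs.apply([.006,y,-.17]) for y in(.125,-.125)]
    a=(proj(C,"top")-[260,125])*4.8; b=(proj(C,"scene")-[250,165])*4.8+[317,0]; print(ln,a.round(0).tolist(),b.round(0).tolist())
print("dot home/rim",((proj(np.array([pp+ax*.069,pp+ax*.075]),"top")-[260,125])*4.8).tolist())
E
```

```text
30 [[117.0, 314.0], [488.0, 12.0], [131.0, 330.0], [499.0, 29.0], [39.0, 218.0], [369.0, -50.0]] [[793.0, 104.0], [300.0, 88.0], [793.0, 99.0], [306.0, 83.0], [783.0, 421.0], [310.0, 401.0]]
35 [[132.0, 332.0], [501.0, 30.0], [144.0, 347.0], [511.0, 47.0], [37.0, 216.0], [368.0, -52.0]] [[794.0, 96.0], [306.0, 80.0], [794.0, 92.0], [312.0, 77.0], [783.0, 419.0], [308.0, 399.0]]
40 [[145.0, 349.0], [513.0, 48.0], [157.0, 363.0], [522.0, 64.0], [36.0, 215.0], [367.0, -54.0]] [[794.0, 89.0], [312.0, 74.0], [794.0, 88.0], [318.0, 73.0], [783.0, 416.0], [307.0, 397.0]]
dot home/rim [[234.72374744401594, 288.7995564284984], [234.1282156995886, 291.9316893973315]]
```

View pics/g4.png

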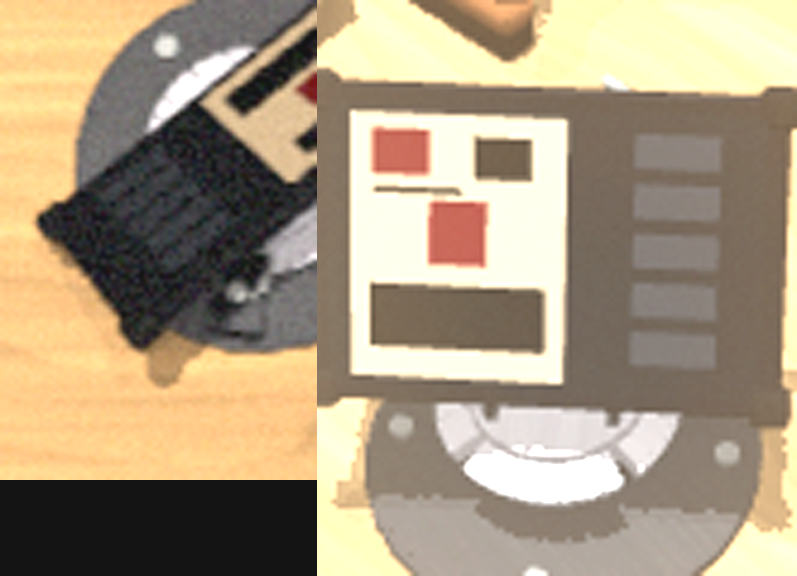

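```bash
python3 - <<'E'
from h import *
im=[cv2.imread(f"pics/{n}.png",0).astype(int) for n in("top0","t1","t2")]
for i in im: print(i[180:192,304:316],"\n")
for n in(0,1,2):
    b=im[n][183:190,306:313].astype(float); w=np.clip(b-85,0,None); v,u=np.mgrid[183:190,306:313]; print((w*u).sum()/w.sum(),(w*v).sum()/w.sum())
E
```

```text
[[54 34  2 18  0 13 21 32 64 86 93 81]
 [62 38 14  9  6 15  8 14 33 61 85 87]
 [69 56 11  7  9  0  1 10 10 58 86 93]
 [74 62 19 12 20 13  4 12  7 51 84 91]
 [64 57 18 24 42 51 35 19  0 56 79 68]
 [23 21 11 52 83 94 80 43 10 53 79 70]
 [37 33 37 76 96 96 90 59  4 23 21 28]
 [46 46 46 74 91 94 80 44 13 32 37 37]
 [46 50 47 50 70 84 62 16  7 31 37 46]
 [49 49 46 39 22 11 13  9  4 20 35 42]
 [53 50 49 35 20  5 11 11 12 17 29 46]
 [48 49 50 46 36 18  6  8  8 10 23 41]] 

[[84 94 79 50 30  1 13 20  0 13  5 41]
 [86 84 56 14  9  7  2 16  6 13 11 64]
 [78 80 46  5  0 13  4 16 11  8 25 75]
 [82 70 23  1 19 17 13  5  7 20 55 82]
 [72 61  3 35 58 57 37 16 10 37 71 72]
 [27 16 10 73 93 97 79 42 14 37 73 65]
 [26 15 22 74 96 98 96 67 31 44 27 34]
 [19  2  1 63 91 92 82 50 40 49 43 41]
 [16  5  3 24 55 57 40 28 42 45 41 47]
 [10 10  7 14  4 22 32 43 53 49 42 45]
 [13  5  3 17 22 30 41 43 50 46 43 45]
 [18  5  5 21 36 42 51 51 52 52 40 39]] 

[[ 5 18  9 11  0  7  2 12  0 12 16 25]
 [16  6  8  5  7  2  5 15  0  0 15 43]
 [19 20 14  0  1 10 10  0  8  9 39 56]
 [19 18 13  5 26 30 24 11  5 29 63 69]
 [18 24 21 30 56 62 51 27 14 43 77 75]
 [20 21 22 47 69 70 73 51 38 61 85 71]
 [20  5 11 48 63 87 98 69 75 68 33 38]
 [ 9  7  7 28 44 78 72 42 53 54 41 38]
 [ 4  4  5  4 11 17 24 36 45 47 46 47]
 [14  2  5 12 19 21 39 50 53 52 49 50]
 [13 17 11 18 31 38 46 52 54 55 45 50]
 [25 12 19 29 46 56 55 54 59 56 44 43]] 

308.7647058823529 186.11764705882354
308.79411764705884 185.89705882352942
309.8666666666667 186.0
```

```bash
python3 -c "
from plant import ctrl
print(ctrl.sign_off())"
```

```text
the job is handed in; nothing more can be done
None
```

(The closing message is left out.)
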